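Switch the extractor fan to the green speed key

ROBOT

A 7-joint arm with a two-finger parallel gripper is mounted at the origin on the work surface. World frame = base frame: x ahead of the robot, y to its left, z up, the work surface at z = 0. Lengths are in mm, angles in rad, forces in N, time in s.
With the tool pointing down it reaches from about 425 to 825 mm from the base axis. Payload 3.6 kg.
Tool frame: the origin (TCP) lies midway between the tips of the shut fingers; the grasp point (between the pads) lies 19 mm behind it (arm.grasp_offset is the distance from the TCP to the grasp point, in mm); z points along the fingers, y is the line along which they close (so a half turn about z gives the same grasp; the last joint's range is limited). The gripper opens to 93 mm and grips with 3 to 60 N. Pads are 15 mm wide; open, the fingers measure 128 mm over their backs; the gripper's body (75 mm by 188 mm) begins 65 mm behind the grasp point.
Start: joints at [1.109, 0.615, -0.013, 1.423, 0.008, 1.103, -0.04], TCP at [274.395, -589.21, 218.64] pointing down, gripper open.
Joint ranges: [-3.12, 3.12], [-0.3, 2.06], [-1.34, 1.32], [0.26, 2.42], [-1.36, 4.5], [0.01, 1.98], [-2.84, 2.84]. Speed limits (rad/s): [2.79, 2.79, 3.14, 3.14, 3.14, 3.14, 3.14].

INTERFACE

Orientations are given as a unit quaternion [w, x, y, z].
In Python, from plant import arm gives the robot as it stands.
- The arm moves only by the tool play_rows, never from a script. Its argument "rows" is a list of rows, each an object with "delta_pos": the shift along the world's x, y, z in m, a list of three; "delta_rot": the turn, a rotation vector about the world's x, y, z in degrees, a list of three. In form: [{"delta_pos": [dx, dy, dz], "delta_rot": [ax, ay, az]}, ...]. A call has exactly 5 rows; each row shifts and turns the commanded pose from where the row before left it; what a row does not reach is not made up. A row lasts 1/10 s, in which the tool goes at most 50 mm and 8.59 degrees, less where a joint would pass 70% of its speed; a pose out of reach is approached as far as the arm can. A call is refused whole if a number of a shift passes 0.05 or a number of a turn 8.59, either way. A call with a gripper value outside its range is refused whole. "gripper" is the opening, from -1 (shut) to 1 (fully open), so that 0 is half open, set as the call begins (left out, the last holds). The fingers move at their own pace and stop on an object; the grip force is fixed at half the most. Time passes only in rows, so rows that do not move let the fingers close, or fill a call up. It gives the time, the measured TCP pose, the force, the opening and the grip force at its end, in the units of the state.
- arm.observe(): the state, without advancing time (a new reading comes with each control period).
- arm.snapshot(name): name is "scene" or "top"; returns a dict with "img" (400x640x3 uint8, red, green, blue), "fx", "fy", "cx", "cy" (pixels), "k1" (the pictures are not rectified: a ray, as slopes to the right and down, at radius r is drawn at 1 + k1 r^2 times it, then the intrinsics apply), "extrinsics" (4x4, takes a point from camera to world coordinates). Camera axes: x right, y up, looking along -z (the intrinsics and any distortion apply to the point x, -y, -z); pixel columns grow to the right and rows downward; lengths in mm; the calibration is good to about 2 mm. A picture is of the moment at which its call begins. There is no depth.
- arm.finish_job(): hands the job in; it is judged then, once.
The state is a dict: "time": time; "joints": joint angles; "qvel": joint speeds; "joint_efforts": joint torques, N m; "position": TCP position; "tool_rot": TCP orientation; "wrist_force": force on the tool from outside, world axes, zero at the start; "ft_torque": the same for the moment, N m; "grip_width": opening from 0.0 (shut) to 1.0 (fully open); "gripper_force": force on a finger pad.
Only numpy, scipy, OpenCV 4.12 (cv2) and the standard library are available. Lean on these libraries where they do the work, as an engineer would, in place of code of your own. Each camera call takes 0.05 s, during which the arm holds its last target. There are 200 camera calls.

TASK

Switch the bench's extractor fan over to its green speed key: give the orange latch knob a quarter turn clockwise to release the clear cover, lift the cover off and set it down gently and flat on the middle of the cork mat, then press the green key until it clicks and stays down by itself and the red key has popped up. Stop at the click rather than forcing the key, do not press the white or black key, and leave the other things on the bench where they are.

Things in the scene. Friction and masses are not known exactly. Their poses are not given: they have to be found in the camera images.
- console: teal control box fixed to the bench, 150 (x) x 260 (y) x 85 mm high, top face (the deck) level; origin at the centre of its underside, x across its short side, y along its row of keys. A grey steel curb 6 mm high on the deck surrounds the foot of the cover with about 2 mm of play all round.
- cover_base (a point): clear plastic cover, a loose hood 106 (x) x 216 (y) x 36 mm high with 3 mm walls and open underneath, about 0.2 to 0.35 kg with its knob; at the start it sits on the deck over the keys, held down by the latch. This point is the centre of its open rim underneath; z up.
- knob_grip (a point): orange wing grip of the latch knob, 42 mm long, 14 mm thick, 27 mm high, standing on the middle of the cover on a black disc 38 mm across whose top is 7 mm above the cover. This point is the centre of the grip, 56 mm above the cover's rim; the wing's length lies along the x axis of this frame. Nothing of the knob reaches below the rim of the cover.
- latch_knob (a joint): turn of the latch knob on the cover in rad: 0 latched (wing along the cover's x), grows clockwise seen from above, 1.57 at the stop (wing along the cover's y). Starts between 0 and 0.2. The cover comes free above about 1.35; the knob stays where it is left and needs about 0.05 N m.
- mat_top (a point): cork mat fixed to the bench, 180 (x) x 260 (y) x 4 mm, on the other side from the control box; this point is the centre of its top face.
- key_green_top (a point): centre of the top face of the green key, the one to press. The four keys (52 mm along the console's x, 30 mm along its y) stand in one row at y = -76, -38, 38 and 76 mm of the console in an order that varies; an up key stands 25 mm above the deck. In the middle of the row stands a steel keeper, 38 mm (x) by 24 mm (y), 14 mm above the deck.
- key_green (a joint): depth the green key is pressed, m: 0 up, grows downwards. Spring 2.5 N at the top, 5 N deep, with a hump of 5 to 8 N before the click; over 20 N harms it. It latches at a depth that differs from box to box (10 to 18 mm), found only by feel: about 1 mm past the click is a stop where force climbs steeply. Let go too early it springs up (red too, perhaps): press again, deeper.
- key_red_top (a point): centre of the top face of the red key, latched down at the start
- key_red (a joint): how far the red key is down, in m; 10 to 18 mm while latched, 0 when it has popped up
- key_white (a joint): how far the white key is pressed, in m; up at the start, to be left alone
- key_black (a joint): how far the black key is pressed, in m; up at the start, to be left alone
- jar: bystander: green glass jar with red lid, 68 mm across, 85 mm high; origin under its centre
- mug: bystander: blue mug, 76 mm across, 85 mm high; origin under its centre
- varnish: bystander: tin with yellow label, 80 mm across, 70 mm high; origin under its centre
- boat: bystander: small wooden model boat, 150 x 40 x 57 mm; origin under its centre
- spool: bystander: wooden spool, 44 mm across, 42 mm high; origin under its centre
- gluepot: bystander: small pot with white cap, 36 mm across, 45 mm high, between the robot and the gap between box and mat; origin under its centre
- screwdriver: bystander: screwdriver lying near the robot on its left
- brush: bystander: brush lying near the robot on its right

How it is judged (in metres and radians):
On the way, in this order (a step that is already met when the one before it is completed fails the run):
1. the latch knob has been turned to the release side while the cover is still on its box (value of joint latch_knob above 1.2 rad and horizontal distance between cover_base and console below 0.03 m), for 0.05 s.
2. the cover lies flat and let go on the cork mat (horizontal distance between cover_base and mat_top below 0.06 m and height (world z) of cover_base below 0.009 m and angle between cover_base's own z axis and vertical below 0.06 rad and contact force between cover and the fingers below 0.5 N), for 0.2 s.
3. the green key is down and the red key is up (value of joint key_green above 0.0075 m and value of joint key_red below 0.002 m), for 0.1 s.
At the end, for the whole second after the job is handed in: The green key stays latched down by itself (more than 7.5 mm), red, white and black are up (within 2 mm), and the cover rests flat on the mat, its centre within 60 mm of the mat's centre (all of step 3 and value of joint each of key_white, key_black below 0.002 m and horizontal distance between cover_base and mat_top below 0.06 m and height (world z) of cover_base below 0.009 m and angle between cover_base's own z axis and vertical below 0.06 rad); the robot touches nothing.
It fails at once if a key is forced: more than 22 N on the green key (contact force between key_green and the fingers above 22 N).
It fails at once if the white or black key is pressed in by more than 5 mm (value of joint any of key_white, key_black above 0.005 m).
It fails at once if the cover is dropped from more than about 2 cm or thrown down (linear speed of cover above 0.6 m/s and height (world z) of cover_base below 0.025 m).
It fails at once if a bystander is shifted by more than 40 mm (distance of any of jar, mug, varnish, boat, spool, gluepot, screwdriver, brush from where it was at the start of the episode above 0.04 m).
It also fails if it takes over 58 s, if anything falls off the work surface, if the arm or the gripper's body presses on something with over 40 N, if the wrist force passes 120 N, or if a joint passes its speed limit or range.

## Working session

There is one attempt and no reset: what is moved stays moved. The work goes in short steps, Python scripts to look and compute and a tool call to move; the robot and the scene stay as the last step left them, time stands still between calls to the robot, and variables do not carry over. Pictures are saved under pics/ and viewed, at most 10 in all, crops included, and the job is handed in when it is done.

Besides the shell and the picture viewer there is one more tool, called after ">>>" as a command line: name --argument value ..., lists and objects as JSON in quotes. play_rows: Moves the arm, as the interface text tells. Its arguments: {"type":"object","properties":{"rows":{"type":"array"},"gripper":{"type":"number"}},"required":["rows"]}

```bash
mkdir -p pics
cat > h.py <<'E'
import numpy as np, cv2
from plant import arm
def snap(name,fn=None):
    s=arm.snapshot(name)
    if fn: cv2.imwrite('pics/'+fn,cv2.cvtColor(np.array(s['img']),cv2.COLOR_RGB2BGR))
    return s
def world(s,u,v,z):
    K=np.array([[s['fx'],0,s['cx']],[0,s['fy'],s['cy']],[0,0,1.]])
    p=cv2.undistortPoints(np.array([[[u,v]]],float),K,np.array([s['k1'],0,0,0.]))[0,0]
    E=np.array(s['extrinsics']); d=E[:3,:3]@np.array([p[0],-p[1],-1]); o=E[:3,3]
    return o+d*(z-o[2])/d[2]
E
python3 - <<'E'
from h import *
for n in('top','scene'):
    s=snap(n,n+'1.png'); print(n,np.array(s['extrinsics'])[:3,3],s['fx'],s['k1'])
print(arm.observe())
E
```

```text
top [ 308.49210078  -28.60856692 1137.9317855 ] 466.3330095214562 -0.08844786489364424
scene [ 806.43325953 -540.51428246  779.19197217] 363.11474749497796 -0.020110182223591594
{'time': 0.1, 'joints': array([ 1.10848868,  0.61579592, -0.01257214,  1.42469971,  0.00813067,
        1.10338262, -0.0404185 ]), 'qvel': array([-0.00025337, -0.00307472,  0.00095689, -0.00337527, -0.00028448,
        0.00041473,  0.0008478 ]), 'joint_efforts': array([ 9.90449989e-04, -4.60042155e+01,  2.09826417e-01, -1.66246122e+01,
       -6.12285384e-02,  1.68983726e-02,  1.10092765e-04]), 'position': array([ 274.08291984, -588.62838948,  217.62729669]), 'tool_rot': array([-1.08184022e-03,  9.76349517e-01,  2.16195215e-01, -2.80007049e-04]), 'wrist_force': array([-0.21247909, -0.97361502,  0.21835519]), 'ft_torque': array([0.01031273, 0.00086236, 0.0016366 ]), 'gripper_force': 0.0, 'grip_width': 0.9980568044322534}
```

View pics/top1.png

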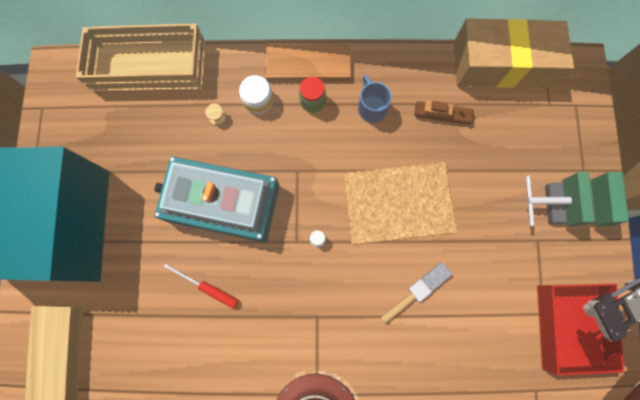

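View pics/scene1.png

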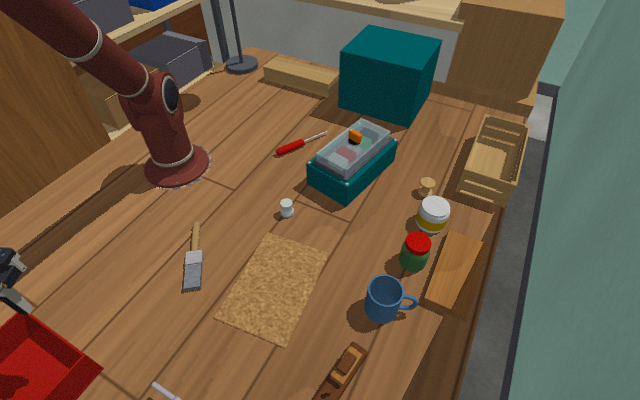

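The top view shows the base at the bottom (x up, y left). The console is around (217,198), with the knob at (209,191), and the mat is around (400,203). The keys from left to right look like black, green, red and white. I'll zoom in to measure.

Run:
```python
from h import *
im=cv2.imread('pics/top1.png')
cv2.imwrite('pics/c1.png',cv2.resize(im[145:250,145:290],None,fx=5,fy=5,interpolation=cv2.INTER_CUBIC))
s=snap('top')
m=[world(s,*p,4)for p in[(346,174),(447,164),(455,235),(352,242)]]
print(np.round(m),np.mean(m,0))
hsv=cv2.cvtColor(im,cv2.COLOR_BGR2HSV)
def blob(lo,hi,u0,u1,v0,v1):
    k=cv2.inRange(hsv,lo,hi)[v0:v1,u0:u1]; ys,xs=np.nonzero(k); return k,xs+u0,ys+v0
k,x,y=blob((8,170,120),(22,255,255),195,225,175,210); print('or',len(x),x.mean(),y.mean(),world(s,x.mean(),y.mean(),85+60))
```

```text
[[ 578.  -76.    4.]
 [ 603. -331.    4.]
 [ 424. -341.    4.]
 [ 408.  -89.    4.]] [ 502.98081864 -209.10632979    4.        ]
or 21 209.52380952380952 191.33333333333334 [506.26656446 228.55297845 145.        ]
```

View pics/c1.png

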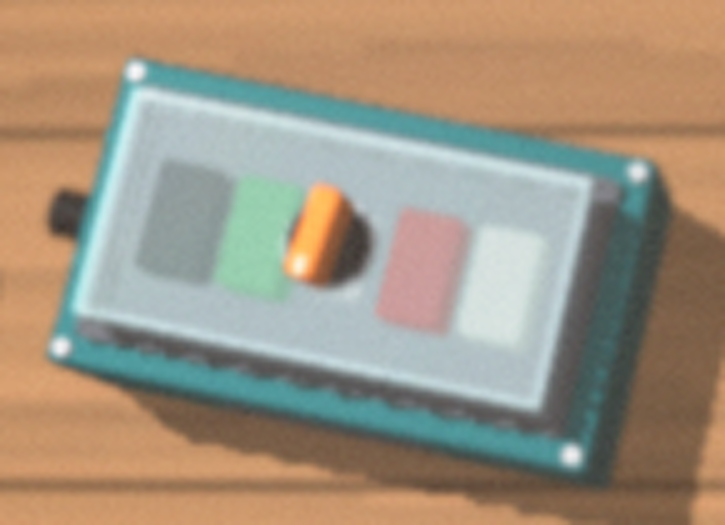

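The crop shows the deck screws at crop pixels (135,70), (637,172), (571,456) and (60,346). The cover's top corners are at about (137,90), (592,180), (543,410) and (80,318). The green key is next to the knob on the +y side. I see black, green, red and white from left to right.

Run:
```python
from h import *
s=snap('top')
f=lambda P,z:np.array([world(s,145+(u+.5)/5-.5,145+(v+.5)/5-.5,z) for u,v in P])
for n,P,z in(('screws',[(135,70),(637,172),(571,456),(60,346)],85),('cover',[(137,90),(592,180),(543,410),(80,318)],121)):
    w=f(P,z); print(n,w.mean(0).round(1)); 
    e=[w[0]-w[1],w[3]-w[2],w[0]-w[3],w[1]-w[2]]
    print([round(np.linalg.norm(v))for v in e],[round(float(np.arctan2(-v[0],v[1])),3)for v in e[:2]],[round(float(np.arctan2(v[1],v[0])),3)for v in e[2:]])
w=f([(335,188),(300,278)],146);print(w,np.arctan2(*(w[0]-w[1])[1::-1]))
print(f([(315,232)],148), f([(258,240)],110), f([(425,270)],97))
print(arm.grasp_offset)
```

```text
screws [506.3 232.7  85. ]
[245, 244, 135, 135] [-0.207, -0.208] [-0.203, -0.205]
cover [504.5 229.5 121. ]
[214, 214, 107, 105] [-0.202, -0.194] [-0.183, -0.184]
[[526.46325887 224.64526389 146.        ]
 [486.42191208 238.24031864 146.        ]] -0.3273130342336584
[[506.42205102 232.05667615 148.        ]] [[510.40053584 268.05564296 110.        ]] [[498.80369821 193.91203211  97.        ]]
18.8
```

The console is at (506,232) with yaw -0.206, and the wing starts at a yaw of about -0.32. The mat centre is (503,-209) with yaw about 0.07. The sizes match the given ones. I'll move over the knob in an arc, turning the tool +136.6°.

>>> play_rows --rows '[{"delta_pos": [0.0226,0.0389,0],"delta_rot": [0,0,6.83]},{"delta_pos": [0.0226,0.0389,0],"delta_rot": [0,0,6.83]},{"delta_pos": [0.0226,0.0389,0],"delta_rot": [0,0,6.83]},{"delta_pos": [0.0226,0.0389,0],"delta_rot": [0,0,6.83]},{"delta_pos": [0.0226,0.0389,0],"delta_rot": [0,0,6.83]}]' --gripper 1

```text
time: 0.7
position: [388.0, -393.1, 218.7]
tool_rot: [0.0, 0.869, 0.495, -0.0]
wrist_force: [-0.1, -0.0, -0.2]
grip_width: 0.999
gripper_force: 0.0
```

>>> play_rows --rows '[{"delta_pos": [0.0226,0.0389,0],"delta_rot": [0,0,6.83]},{"delta_pos": [0.0226,0.0389,0],"delta_rot": [0,0,6.83]},{"delta_pos": [0.0226,0.0389,0],"delta_rot": [0,0,6.83]},{"delta_pos": [0.0226,0.0389,0],"delta_rot": [0,0,6.83]},{"delta_pos": [0.0226,0.0389,0],"delta_rot": [0,0,6.83]}]'

```text
time: 1.2
position: [500.9, -198.7, 218.7]
tool_rot: [0.0, 0.685, 0.729, -0.0]
wrist_force: [0.3, 0.3, -0.1]
grip_width: 1.0
gripper_force: 0.0
```

>>> play_rows --rows '[{"delta_pos": [0.0006,0.0432,0],"delta_rot": [0,0,6.83]},{"delta_pos": [0.0006,0.0432,0],"delta_rot": [0,0,6.83]},{"delta_pos": [0.0006,0.0432,0],"delta_rot": [0,0,6.83]},{"delta_pos": [0.0006,0.0432,0],"delta_rot": [0,0,6.83]},{"delta_pos": [0.0006,0.0432,0],"delta_rot": [0,0,6.83]}]'

```text
time: 1.7
position: [503.2, 17.3, 218.7]
tool_rot: [0.0, 0.441, 0.898, -0.0]
wrist_force: [1.1, -0.2, -1.4]
grip_width: 1.001
gripper_force: 0.0
```

>>> play_rows --rows '[{"delta_pos": [0.0006,0.0432,0],"delta_rot": [0,0,6.83]},{"delta_pos": [0.0006,0.0432,0],"delta_rot": [0,0,6.83]},{"delta_pos": [0.0006,0.0432,0],"delta_rot": [0,0,6.83]},{"delta_pos": [0.0006,0.0432,0],"delta_rot": [0,0,6.83]},{"delta_pos": [0.0006,0.0432,0],"delta_rot": [0,0,6.83]}]'

```text
time: 2.2
position: [506.3, 233.1, 218.6]
tool_rot: [0.0, 0.158, 0.987, -0.0]
wrist_force: [0.6, 0.3, 0.4]
grip_width: 1.003
gripper_force: 0.0
```

>>> play_rows --rows '[{"delta_pos": [0,-0.001,-0.03],"delta_rot": [0,0,0]},{"delta_pos": [0,0,-0.03],"delta_rot": [0,0,0]},{"delta_pos": [0,0,-0.015],"delta_rot": [0,0,0]},{"delta_pos": [0,0,-0.01],"delta_rot": [0,0,0]},{"delta_pos": [0,0,0],"delta_rot": [0,0,0]}]'

```text
time: 2.7
position: [505.8, 230.2, 132.4]
tool_rot: [-0.001, 0.16, 0.987, -0.001]
wrist_force: [-0.0, -0.3, -0.1]
grip_width: 0.998
gripper_force: 0.0
```

Run:
```python
from h import *
s=snap('top');im=cv2.cvtColor(np.array(s['img']),cv2.COLOR_RGB2BGR)
t=snap('scene');jm=cv2.cvtColor(np.array(t['img']),cv2.COLOR_RGB2BGR)
a=cv2.resize(im[145:250,145:290],(400,290),interpolation=cv2.INTER_CUBIC);b=cv2.resize(jm[95:204,290:440],(400,290),interpolation=cv2.INTER_CUBIC)
cv2.imwrite('pics/c2.png',np.hstack([a,b]))
```

```text
(no output)
```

View pics/c2.png

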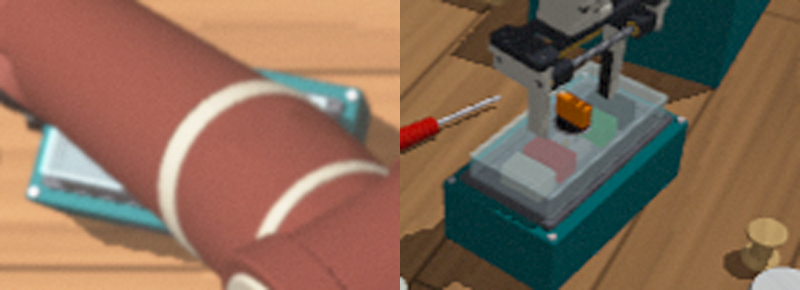

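In the scene view, the open fingers straddle the orange wing at crop (573,110). I'll close them.

>>> play_rows --rows '[{"delta_pos": [0,0,0],"delta_rot": [0,0,0]},{"delta_pos": [0,0,0],"delta_rot": [0,0,0]},{"delta_pos": [0,0,0],"delta_rot": [0,0,0]},{"delta_pos": [0,0,0],"delta_rot": [0,0,0]},{"delta_pos": [0,0,0],"delta_rot": [0,0,0]}]' --gripper -1

```text
time: 3.3
position: [506.5, 230.8, 133.8]
tool_rot: [0.0, 0.16, 0.987, 0.0]
wrist_force: [0.4, -0.1, -0.6]
grip_width: 0.623
gripper_force: 0.0
```

>>> play_rows --rows '[{"delta_pos": [0,0,0],"delta_rot": [0,0,0]},{"delta_pos": [0,0,0],"delta_rot": [0,0,0]},{"delta_pos": [0,0,0],"delta_rot": [0,0,0]},{"delta_pos": [0,0,0],"delta_rot": [0,0,0]},{"delta_pos": [0,0,0],"delta_rot": [0,0,0]}]'

```text
time: 3.8
position: [506.4, 230.8, 133.6]
tool_rot: [-0.0, 0.16, 0.987, -0.0]
wrist_force: [-0.8, 0.0, -0.3]
grip_width: 0.188
gripper_force: 0.0
```

>>> play_rows --rows '[{"delta_pos": [0,0,0],"delta_rot": [0,0,0]},{"delta_pos": [0,0,0],"delta_rot": [0,0,0]},{"delta_pos": [0,0,0],"delta_rot": [0,0,0]},{"delta_pos": [0,0,0],"delta_rot": [0,0,0]},{"delta_pos": [0,0,0],"delta_rot": [0,0,0]}]'

```text
time: 4.3
position: [506.4, 230.9, 133.6]
tool_rot: [-0.0, 0.16, 0.987, 0.0]
wrist_force: [-0.1, 0.5, -0.2]
grip_width: 0.145
gripper_force: 29.9
```

>>> play_rows --rows '[{"delta_pos": [0,0,0],"delta_rot": [0,0,-8]},{"delta_pos": [0,0,0],"delta_rot": [0,0,-8]},{"delta_pos": [0,0,0],"delta_rot": [0,0,-8]},{"delta_pos": [0,0,0],"delta_rot": [0,0,-8]},{"delta_pos": [0,0,0],"delta_rot": [0,0,-8]}]'

```text
time: 4.8
position: [506.2, 230.6, 133.6]
tool_rot: [-0.0, 0.49, 0.871, -0.0]
wrist_force: [-0.1, -0.5, -0.7]
grip_width: 0.15
gripper_force: 29.9
```

>>> play_rows --rows '[{"delta_pos": [0,0,0],"delta_rot": [0,0,-8]},{"delta_pos": [0,0,0],"delta_rot": [0,0,-8]},{"delta_pos": [0,0,0],"delta_rot": [0,0,-8]},{"delta_pos": [0,0,0],"delta_rot": [0,0,-8]},{"delta_pos": [0,0,0],"delta_rot": [0,0,-8]}]'

```text
time: 5.3
position: [505.8, 230.5, 133.6]
tool_rot: [-0.0, 0.759, 0.651, -0.001]
wrist_force: [-1.0, -0.3, 0.3]
grip_width: 0.148
gripper_force: 29.9
```

>>> play_rows --rows '[{"delta_pos": [0,0,0],"delta_rot": [0,0,-1]},{"delta_pos": [0,0,0],"delta_rot": [0,0,-1]},{"delta_pos": [0,0,0],"delta_rot": [0,0,0]},{"delta_pos": [0,0,0],"delta_rot": [0,0,0]},{"delta_pos": [0,0,0],"delta_rot": [0,0,0]}]'

```text
time: 5.8
position: [505.8, 230.7, 133.6]
tool_rot: [-0.0, 0.768, 0.64, -0.001]
wrist_force: [-2.6, 0.1, 1.1]
grip_width: 0.148
gripper_force: 29.9
```

Run:
```python
from h import *
o=arm.observe();print(o['tool_rot'],o['ft_torque'],o['wrist_force'],2*np.arctan2(o['tool_rot'][2],o['tool_rot'][1]))
```

```text
[-3.34289639e-04  7.68163939e-01  6.40252902e-01 -5.21799653e-04] [-0.11951205  0.43763132  0.01423082] [-2.58286155  0.11457311  1.08150256] 1.3896552193737846
```

The knob has turned to about 1.54 rad. I'll lift slowly.

>>> play_rows --rows '[{"delta_pos": [0,0,0.002],"delta_rot": [0,0,0]},{"delta_pos": [0,0,0.002],"delta_rot": [0,0,0]},{"delta_pos": [0,0,0.003],"delta_rot": [0,0,0]},{"delta_pos": [0,0,0.003],"delta_rot": [0,0,0]},{"delta_pos": [0,0,0],"delta_rot": [0,0,0]}]'

```text
time: 6.3
position: [506.9, 231.0, 144.1]
tool_rot: [0.0, 0.768, 0.64, 0.001]
wrist_force: [0.9, -0.4, -3.5]
grip_width: 0.149
gripper_force: 29.9
```

>>> play_rows --rows '[{"delta_pos": [0,0,0.012],"delta_rot": [0,0,0]},{"delta_pos": [0,0,0.016],"delta_rot": [0,0,0]},{"delta_pos": [0,0,0.016],"delta_rot": [0,0,0]},{"delta_pos": [0,-0.01,0.012],"delta_rot": [0,0,0]},{"delta_pos": [0,-0.02,0.004],"delta_rot": [0,0,0]}]'

```text
time: 6.8
position: [506.9, 202.4, 205.8]
tool_rot: [-0.0, 0.767, 0.641, 0.002]
wrist_force: [-0.5, 0.6, -3.0]
grip_width: 0.153
gripper_force: 29.9
```

>>> play_rows --rows '[{"delta_pos": [0,-0.03,0],"delta_rot": [0,0,0]},{"delta_pos": [0,-0.03,0],"delta_rot": [0,0,1.6]},{"delta_pos": [0,-0.03,0],"delta_rot": [0,0,1.6]},{"delta_pos": [0,-0.03,0],"delta_rot": [0,0,1.6]},{"delta_pos": [0,-0.03,0],"delta_rot": [0,0,1.6]}]'

```text
time: 7.3
position: [506.0, 48.6, 204.2]
tool_rot: [0.0, 0.731, 0.682, -0.0]
wrist_force: [-0.1, -0.6, -2.5]
grip_width: 0.15
gripper_force: 29.9
```

>>> play_rows --rows '[{"delta_pos": [0,-0.03,0],"delta_rot": [0,0,1.6]},{"delta_pos": [0,-0.03,0],"delta_rot": [0,0,1.6]},{"delta_pos": [0,-0.03,0],"delta_rot": [0,0,1.6]},{"delta_pos": [0,-0.03,0],"delta_rot": [0,0,1.6]},{"delta_pos": [0,-0.03,0],"delta_rot": [0,0,1.6]}]'

```text
time: 7.8
position: [505.8, -101.4, 204.2]
tool_rot: [0.0, 0.682, 0.731, -0.0]
wrist_force: [0.1, -0.2, -2.0]
grip_width: 0.146
gripper_force: 29.9
```

>>> play_rows --rows '[{"delta_pos": [-0.002,-0.03,0],"delta_rot": [0,0,1.4]},{"delta_pos": [-0.002,-0.03,0],"delta_rot": [0,0,0]},{"delta_pos": [0,-0.03,0],"delta_rot": [0,0,0]},{"delta_pos": [0,-0.02,0],"delta_rot": [0,0,0]},{"delta_pos": [0,0,0],"delta_rot": [0,0,0]}]'

```text
time: 8.3
position: [500.9, -214.7, 203.8]
tool_rot: [0.001, 0.676, 0.737, -0.002]
wrist_force: [-0.2, -0.1, -3.6]
grip_width: 0.146
gripper_force: 29.9
```

Run:
```python
from h import *
t=snap('scene','s3.png'); o=arm.observe();print(o['position'],o['wrist_force'],o['grip_width'],2*np.arctan2(o['tool_rot'][2],o['tool_rot'][1]))
```

```text
[ 501.33942638 -211.54285347  203.83904184] [ 0.42572659  0.97163364 -3.26612849] 0.14949244500708275 1.6599803928935013
```

View pics/s3.png

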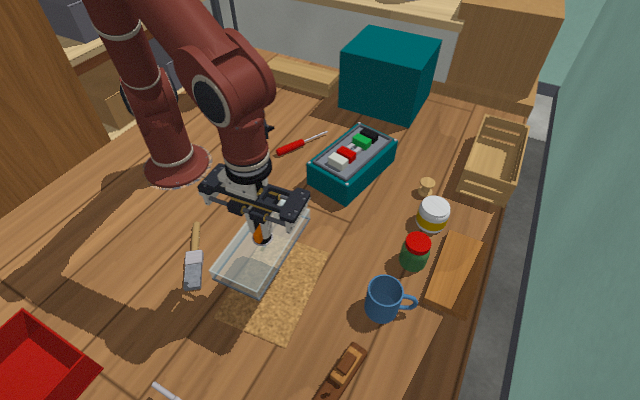

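The cover hangs level over the mat at around (262,250). The uncovered keys show green at (362,140) and red at (346,155). I'll lower the cover.

>>> play_rows --rows '[{"delta_pos": [0,0,-0.02],"delta_rot": [0,0,0]},{"delta_pos": [0,0,-0.03],"delta_rot": [0,0,0]},{"delta_pos": [0,0,-0.03],"delta_rot": [0,0,0]},{"delta_pos": [0,0,-0.025],"delta_rot": [0,0,0]},{"delta_pos": [0,0,-0.015],"delta_rot": [0,0,0]}]'

```text
time: 8.85
position: [501.4, -207.0, 82.1]
tool_rot: [-0.002, 0.672, 0.74, -0.0]
wrist_force: [-1.2, 0.7, -3.2]
grip_width: 0.146
gripper_force: 29.9
```

>>> play_rows --rows '[{"delta_pos": [0,0,-0.01],"delta_rot": [0,0,0]},{"delta_pos": [0,0,-0.008],"delta_rot": [0,0,0]},{"delta_pos": [0,0,-0.005],"delta_rot": [0,0,0]},{"delta_pos": [0,0,-0.003],"delta_rot": [0,0,0]},{"delta_pos": [0,0,0],"delta_rot": [0,0,0]}]'

```text
time: 9.35
position: [502.6, -209.2, 57.8]
tool_rot: [0.0, 0.673, 0.74, 0.0]
wrist_force: [-0.1, 0.6, -3.1]
grip_width: 0.147
gripper_force: 29.9
```

>>> play_rows --rows '[{"delta_pos": [0,0,-0.002],"delta_rot": [0,0,0]},{"delta_pos": [0,0,-0.002],"delta_rot": [0,0,0]},{"delta_pos": [0,0,-0.001],"delta_rot": [0,0,0]},{"delta_pos": [0,0,0],"delta_rot": [0,0,0]},{"delta_pos": [0,0,0],"delta_rot": [0,0,0]}]'

```text
time: 9.85
position: [502.4, -209.3, 52.7]
tool_rot: [-0.0, 0.673, 0.739, -0.0]
wrist_force: [0.3, 0.4, -3.5]
grip_width: 0.149
gripper_force: 29.9
```

>>> play_rows --rows '[{"delta_pos": [0,0,-0.001],"delta_rot": [0,0,0]},{"delta_pos": [0,0,-0.001],"delta_rot": [0,0,0]},{"delta_pos": [0,0,0],"delta_rot": [0,0,0]},{"delta_pos": [0,0,0],"delta_rot": [0,0,0]},{"delta_pos": [0,0,0],"delta_rot": [0,0,0]}]'

```text
time: 10.35
position: [502.5, -209.3, 52.5]
tool_rot: [0.0, 0.673, 0.739, -0.0]
wrist_force: [-3.8, 0.2, 10.6]
grip_width: 0.144
gripper_force: 29.9
```

Contact. I'll ease off 1 mm and release.

>>> play_rows --rows '[{"delta_pos": [0,0,0.001],"delta_rot": [0,0,0]},{"delta_pos": [0,0,0],"delta_rot": [0,0,0]},{"delta_pos": [0,0,0],"delta_rot": [0,0,0]},{"delta_pos": [0,0,0],"delta_rot": [0,0,0]},{"delta_pos": [0,0,0],"delta_rot": [0,0,0]}]' --gripper 0

```text
time: 10.85
position: [502.4, -209.2, 51.4]
tool_rot: [-0.0, 0.673, 0.739, -0.0]
wrist_force: [-0.2, 0.2, -0.2]
grip_width: 0.49
gripper_force: 0.0
```

>>> play_rows --rows '[{"delta_pos": [0,0,0],"delta_rot": [0,0,0]},{"delta_pos": [0,0,0],"delta_rot": [0,0,0]},{"delta_pos": [0,0,0],"delta_rot": [0,0,0]},{"delta_pos": [0,0,0],"delta_rot": [0,0,0]},{"delta_pos": [0,0,0],"delta_rot": [0,0,0]}]'

```text
time: 11.35
position: [502.4, -209.2, 51.7]
tool_rot: [-0.0, 0.673, 0.739, -0.0]
wrist_force: [0.7, -0.1, 0.3]
grip_width: 0.501
gripper_force: 0.0
```

>>> play_rows --rows '[{"delta_pos": [0,0,0.01],"delta_rot": [0,0,0]},{"delta_pos": [0,0,0.02],"delta_rot": [0,0,0]},{"delta_pos": [0,0,0.03],"delta_rot": [0,0,0]},{"delta_pos": [0,0,0.04],"delta_rot": [0,0,0]},{"delta_pos": [0,0,0.04],"delta_rot": [0,0,0]}]' --gripper -1

```text
time: 11.85
position: [502.0, -209.0, 193.6]
tool_rot: [-0.0, 0.673, 0.74, 0.0]
wrist_force: [1.6, -0.1, -0.3]
grip_width: 0.122
gripper_force: 0.0
```

Run:
```python
from h import *
s=snap('top');im=cv2.cvtColor(np.array(s['img']),cv2.COLOR_RGB2BGR)
t=snap('scene');jm=cv2.cvtColor(np.array(t['img']),cv2.COLOR_RGB2BGR)
a=cv2.resize(im[145:250,145:290],(400,290),interpolation=cv2.INTER_CUBIC);b=cv2.resize(jm[205:355,200:407],(400,290),interpolation=cv2.INTER_CUBIC)
cv2.imwrite('pics/c4.png',np.hstack([a,b]))
hsv=cv2.cvtColor(im,cv2.COLOR_BGR2HSV)
for n,lo,hi,z in(('green',(50,120,60),(78,255,255),110),('red',(0,150,80),(6,255,255),97)):
    k=np.zeros(hsv.shape[:2],np.uint8);k[160:235,160:270]=cv2.inRange(hsv,lo,hi)[160:235,160:270]
    c,l,st,ce=cv2.connectedComponentsWithStats(k)
    i=1+st[1:,4].argmax();print(n,st[i],ce[i],world(s,*ce[i],z))
yaw=-0.206;R=np.array([[np.cos(yaw),-np.sin(yaw)],[np.sin(yaw),np.cos(yaw)]])
print([R@[0,y]+[506.3,232]for y in(38,-38)])
```

```text
green [188 182  16  21 239] [195.84518828 191.89121339] [512.03929189 268.95712876 110.        ]
red [221 188  16  22 254] [228.5        198.58661417] [498.84026389 196.44285467  97.        ]
[array([514.07275252, 269.19656326]), array([498.52724748, 194.80343674])]
```

View pics/c4.png

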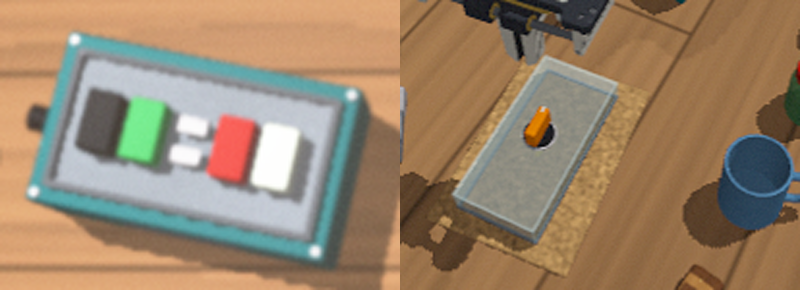

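The right half shows the cover flat and freed on the mat. The left half shows green at about (145,130) as an up key. Its centre is (513,269,110), which agrees with the console geometry. I'll move above it with the fingers shut and their long side along the key.

>>> play_rows --rows '[{"delta_pos": [0.0005,0.02,0],"delta_rot": [0,0,-1.7]},{"delta_pos": [0.0005,0.034,0],"delta_rot": [0,0,-1.7]},{"delta_pos": [0.001,0.034,0],"delta_rot": [0,0,-1.7]},{"delta_pos": [0.001,0.034,0],"delta_rot": [0,0,-1.7]},{"delta_pos": [0.001,0.034,0],"delta_rot": [0,0,-1.7]}]'

```text
time: 12.45
position: [505.9, -51.9, 191.6]
tool_rot: [-0.0, 0.727, 0.687, -0.0]
wrist_force: [0.7, 0.8, -0.5]
grip_width: 0.004
gripper_force: 0.0
```

>>> play_rows --rows '[{"delta_pos": [0.001,0.034,0],"delta_rot": [0,0,-1.7]},{"delta_pos": [0.001,0.034,0],"delta_rot": [0,0,-1.7]},{"delta_pos": [0.001,0.034,0],"delta_rot": [0,0,-1.7]},{"delta_pos": [0.001,0.034,0],"delta_rot": [0,0,-1.7]},{"delta_pos": [0.001,0.034,0],"delta_rot": [0,0,-1.7]}]'

```text
time: 12.95
position: [510.9, 118.0, 191.6]
tool_rot: [-0.0, 0.775, 0.631, -0.0]
wrist_force: [0.7, -0.1, 0.3]
grip_width: 0.003
gripper_force: 0.0
```

>>> play_rows --rows '[{"delta_pos": [0.001,0.034,0],"delta_rot": [0,0,0]},{"delta_pos": [0.001,0.034,0],"delta_rot": [0,0,0]},{"delta_pos": [0,0.034,0],"delta_rot": [0,0,0]},{"delta_pos": [0,0.034,0],"delta_rot": [0,0,0]},{"delta_pos": [0,0.016,0],"delta_rot": [0,0,0]}]'

```text
time: 13.45
position: [512.0, 272.7, 191.5]
tool_rot: [-0.001, 0.774, 0.634, 0.0]
wrist_force: [-0.6, 0.4, 0.8]
grip_width: 0.006
gripper_force: 0.0
```

>>> play_rows --rows '[{"delta_pos": [0,0,-0.02],"delta_rot": [0,0,0]},{"delta_pos": [0,0,-0.025],"delta_rot": [0,0,0]},{"delta_pos": [0,0,-0.02],"delta_rot": [0,0,0]},{"delta_pos": [0,0,-0.009],"delta_rot": [0,0,0]},{"delta_pos": [0,0,0],"delta_rot": [0,0,0]}]'

```text
time: 13.95
position: [512.8, 267.4, 116.4]
tool_rot: [-0.0, 0.775, 0.632, -0.002]
wrist_force: [-0.5, 0.1, -0.8]
grip_width: 0.002
gripper_force: 0.0
```

Run:
```python
from h import *
t=snap('scene');jm=cv2.cvtColor(np.array(t['img']),cv2.COLOR_RGB2BGR)
cv2.imwrite('pics/c5.png',cv2.resize(jm[95:204,290:440],(600,436),interpolation=cv2.INTER_CUBIC))
o=arm.observe();print(o['position'],o['wrist_force'],o['grip_width'],2*np.arctan2(o['tool_rot'][2],o['tool_rot'][1]))
```

```text
[513.5131057  268.09982181 117.58513242] [-1.06906133 -0.2250291   0.10852287] 0.006708808934704925 1.367077706292817
```

View pics/c5.png

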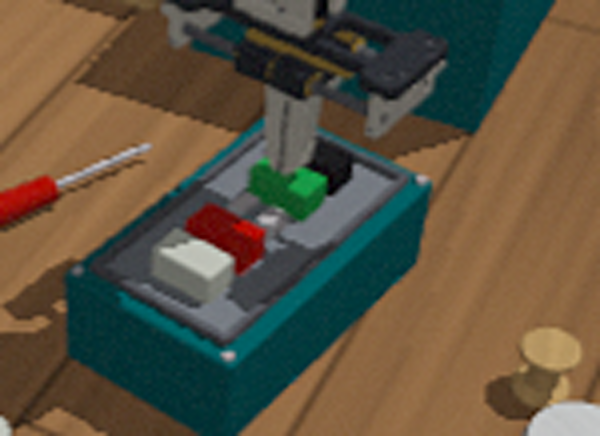

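The shut fingers at about (290,150) stand over the green key. I'll press in steps, watching the force.

>>> play_rows --rows '[{"delta_pos": [0,0,-0.004],"delta_rot": [0,0,0]},{"delta_pos": [0,0,-0.003],"delta_rot": [0,0,0]},{"delta_pos": [0,0,-0.002],"delta_rot": [0,0,0]},{"delta_pos": [0,0,-0.002],"delta_rot": [0,0,0]},{"delta_pos": [0,0,0],"delta_rot": [0,0,0]}]'

```text
time: 14.5
position: [513.8, 269.0, 107.4]
tool_rot: [0.0, 0.775, 0.632, 0.001]
wrist_force: [-0.3, -0.5, 5.6]
grip_width: 0.004
gripper_force: 2.4
```

>>> play_rows --rows '[{"delta_pos": [0,0,-0.002],"delta_rot": [0,0,0]},{"delta_pos": [0,0,-0.001],"delta_rot": [0,0,0]},{"delta_pos": [0,0,-0.001],"delta_rot": [0,0,0]},{"delta_pos": [0,0,0],"delta_rot": [0,0,0]},{"delta_pos": [0,0,0],"delta_rot": [0,0,0]}]'

```text
time: 15.0
position: [513.9, 268.9, 102.8]
tool_rot: [0.0, 0.775, 0.632, 0.001]
wrist_force: [1.8, -0.8, 3.4]
grip_width: 0.003
gripper_force: 1.5
```

>>> play_rows --rows '[{"delta_pos": [0,0,-0.001],"delta_rot": [0,0,0]},{"delta_pos": [0,0,-0.001],"delta_rot": [0,0,0]},{"delta_pos": [0,0,0],"delta_rot": [0,0,0]},{"delta_pos": [0,0,0],"delta_rot": [0,0,0]},{"delta_pos": [0,0,0],"delta_rot": [0,0,0]}]'

```text
time: 15.5
position: [513.2, 268.8, 100.3]
tool_rot: [-0.0, 0.775, 0.632, -0.0]
wrist_force: [1.2, 0.4, 0.9]
grip_width: 0.004
gripper_force: 0.5
```

>>> play_rows --rows '[{"delta_pos": [0,0,-0.001],"delta_rot": [0,0,0]},{"delta_pos": [0,0,0],"delta_rot": [0,0,0]},{"delta_pos": [0,0,0],"delta_rot": [0,0,0]},{"delta_pos": [0,0,0],"delta_rot": [0,0,0]},{"delta_pos": [0,0,0],"delta_rot": [0,0,0]}]'

```text
time: 16.0
position: [513.1, 268.8, 99.6]
tool_rot: [-0.0, 0.775, 0.632, -0.0]
wrist_force: [-1.0, 0.8, 2.1]
grip_width: 0.002
gripper_force: 1.3
```

>>> play_rows --rows '[{"delta_pos": [0,0,-0.0007],"delta_rot": [0,0,0]},{"delta_pos": [0,0,0],"delta_rot": [0,0,0]},{"delta_pos": [0,0,0],"delta_rot": [0,0,0]},{"delta_pos": [0,0,0],"delta_rot": [0,0,0]},{"delta_pos": [0,0,0],"delta_rot": [0,0,0]}]'

```text
time: 16.5
position: [513.1, 268.8, 98.9]
tool_rot: [-0.0, 0.775, 0.632, -0.0]
wrist_force: [-1.3, 0.7, 4.4]
grip_width: 0.007
gripper_force: 1.9
```

Run:
```python
from h import *
f=[]
for i in range(6):
    t=snap('scene',f's6.png' if i==5 else None); o=arm.observe(); f.append(o['wrist_force'][2])
print(np.round(f,1),o['position'])
jm=cv2.imread('pics/s6.png');cv2.imwrite('pics/c6.png',cv2.resize(jm[115:194,300:410],(770,553),interpolation=cv2.INTER_CUBIC))
```

```text
[3.7 4.6 4.6 5.1 4.6 3.7] [513.14588649 268.77966548  98.86812361]
```

View pics/c6.png

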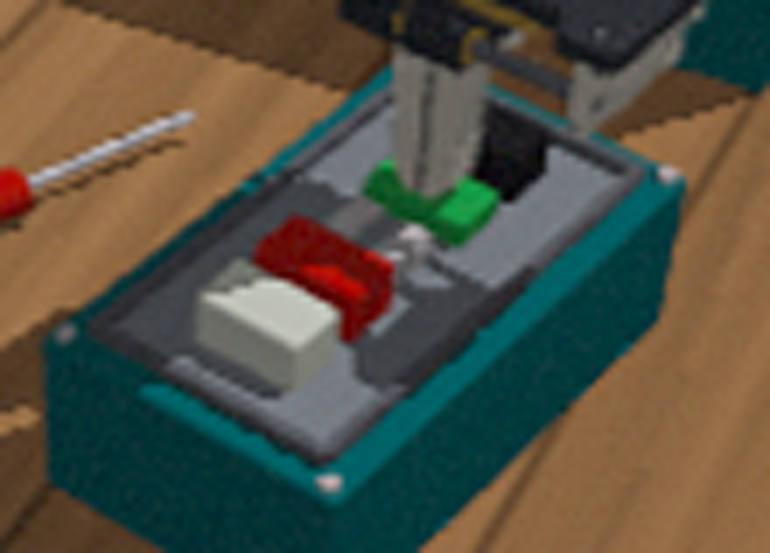

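Red now seems to stand as high as white, so it has popped up. I'll press a bit further to confirm the click.

>>> play_rows --rows '[{"delta_pos": [0,0,-0.0005],"delta_rot": [0,0,0]},{"delta_pos": [0,0,0],"delta_rot": [0,0,0]},{"delta_pos": [0,0,0],"delta_rot": [0,0,0]},{"delta_pos": [0,0,0],"delta_rot": [0,0,0]},{"delta_pos": [0,0,0],"delta_rot": [0,0,0]}]'

```text
time: 17.3
position: [513.2, 268.8, 98.5]
tool_rot: [-0.0, 0.775, 0.632, -0.0]
wrist_force: [-2.3, -0.9, 5.6]
grip_width: 0.005
gripper_force: 2.6
```

>>> play_rows --rows '[{"delta_pos": [0,0,-0.0005],"delta_rot": [0,0,0]},{"delta_pos": [0,0,0],"delta_rot": [0,0,0]},{"delta_pos": [0,0,0],"delta_rot": [0,0,0]},{"delta_pos": [0,0,0],"delta_rot": [0,0,0]},{"delta_pos": [0,0,0],"delta_rot": [0,0,0]}]'

```text
time: 17.8
position: [513.1, 268.8, 98.3]
tool_rot: [-0.0, 0.775, 0.632, -0.0]
wrist_force: [-2.6, -0.9, 7.8]
grip_width: 0.001
gripper_force: 3.5
```

>>> play_rows --rows '[{"delta_pos": [0,0,-0.0005],"delta_rot": [0,0,0]},{"delta_pos": [0,0,0],"delta_rot": [0,0,0]},{"delta_pos": [0,0,0],"delta_rot": [0,0,0]},{"delta_pos": [0,0,0],"delta_rot": [0,0,0]},{"delta_pos": [0,0,0],"delta_rot": [0,0,0]}]'

```text
time: 18.3
position: [513.2, 268.8, 98.2]
tool_rot: [-0.0, 0.775, 0.632, -0.0]
wrist_force: [-2.2, -1.4, 8.2]
grip_width: 0.002
gripper_force: 4.5
```

>>> play_rows --rows '[{"delta_pos": [0,0,-0.0007],"delta_rot": [0,0,0]},{"delta_pos": [0,0,0],"delta_rot": [0,0,0]},{"delta_pos": [0,0,0],"delta_rot": [0,0,0]},{"delta_pos": [0,0,0],"delta_rot": [0,0,0]},{"delta_pos": [0,0,0],"delta_rot": [0,0,0]}]'

```text
time: 18.8
position: [513.2, 268.8, 98.0]
tool_rot: [0.0, 0.775, 0.632, -0.0]
wrist_force: [-4.4, -1.1, 11.6]
grip_width: 0.006
gripper_force: 5.8
```

The force is above the hump and climbing with almost no travel, so this is the stop, just past the click. I'll retreat and check.

>>> play_rows --rows '[{"delta_pos": [0,0,0.003],"delta_rot": [0,0,0]},{"delta_pos": [0,0,0.006],"delta_rot": [0,0,0]},{"delta_pos": [0,0,0.02],"delta_rot": [0,0,0]},{"delta_pos": [0,0,0.04],"delta_rot": [0,0,0]},{"delta_pos": [0,0,0.04],"delta_rot": [0,0,0]}]'

```text
time: 19.3
position: [513.4, 268.2, 205.9]
tool_rot: [-0.0, 0.775, 0.632, -0.001]
wrist_force: [-0.1, 0.5, 0.1]
grip_width: 0.011
gripper_force: 0.0
```

>>> play_rows --rows '[{"delta_pos": [0,-0.03,0],"delta_rot": [0,0,0]},{"delta_pos": [0,-0.04,0],"delta_rot": [0,0,0]},{"delta_pos": [0,-0.04,0],"delta_rot": [0,0,0]},{"delta_pos": [0,-0.04,0],"delta_rot": [0,0,0]},{"delta_pos": [0,-0.03,0],"delta_rot": [0,0,0]}]'

```text
time: 19.8
position: [513.7, 85.3, 205.5]
tool_rot: [0.001, 0.776, 0.631, -0.0]
wrist_force: [0.8, 0.0, -0.4]
grip_width: 0.004
gripper_force: 0.0
```

Run:
```python
from h import *
s=snap('top');im=cv2.cvtColor(np.array(s['img']),cv2.COLOR_RGB2BGR)
t=snap('scene');jm=cv2.cvtColor(np.array(t['img']),cv2.COLOR_RGB2BGR)
a=cv2.resize(im[145:250,145:290],(400,290),interpolation=cv2.INTER_CUBIC);b=cv2.resize(jm[115:194,300:410],(400,290),interpolation=cv2.INTER_CUBIC)
cv2.imwrite('pics/c7.png',np.hstack([a,b]));print(arm.observe()['position'])
```

```text
[513.9961773   82.14794795 205.2695947 ]
```

View pics/c7.png

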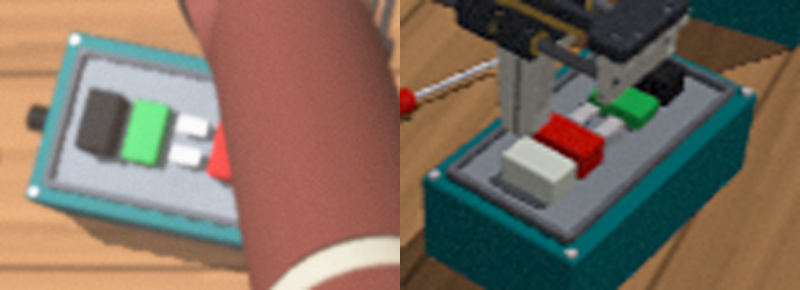

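Green stays down (right half at (635,105), level with the keeper). Red stands as high as white at (572,140). The robot is clear of everything.

```bash
python3 -c "
from plant import arm
print(arm.finish_job())"
```

```text
the job is handed in; nothing more can be done
None
```

I handed the job in with the green key latched down, the red key up and the cover lying flat on the cork mat, as seen in the last pictures; the hand-in call returned no verdict.

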